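Take the hanging scraper off its bent bar

TASK

Take the putty scraper down from the bent hanging bar: slide its eye along the bar, ease it round the bend and off the free end without ever forcing or wrenching the bar (not more than about 15 N on it). Then lower it blade first to the bottom of the white mixing cup before letting go, and leave it standing in there, with the cup upright where it was and the paint tins left alone.

Things in the scene. Friction and masses are not known exactly. Their poses are not given: they have to be found in the camera images.
- bar: Hanging bar, fixed: a slotted-angle steel post 250 mm tall on a 90 mm foot plate; origin on the shelf under the post, z up. From the post a steel rod 8 mm thick runs level, axis 225 mm high: straight along this body's -x for 115 mm (a nut covers the first 10 mm), then it bends level towards this body's -y, then a straight free leg 110 mm long ends in a plain tip. It does not give.
- bar_bend (a point): centre of the bend's circle, in the air at rod height (in the bar's frame x -115, y -60, z 225 mm; same axes): the rod's axis curves round it at 60 mm radius. Bent by hand: it turns through anything from 63 to 117 degrees and the angle is not reported, so where the free leg runs must be felt or seen.
- scraper_eye (a point): Putty scraper (110 g, give or take a third) hanging on the straight run: centre of the eye at the top of its handle. Own axes: z up the handle, x along the bore. The eye is 12 mm wide, bored through the 18 mm thick handle: 2 mm play all round on the rod. At rest the bore's top lies on the rod, the eye's centre 2 mm below the rod's axis. The handle's round top ends 16 mm above the eye.
- scraper_grip (a point): middle of the scraper's black plastic handle, 45 mm below the eye (own axes as the eye): 18 mm thick (x), 32 mm wide (y), flat parallel sides from 9 to 82 mm below the eye. It can be gripped by its two narrow sides, 32 mm apart, from above and close to the eye, with a finger on either side of the rod.
- scraper_tip (a point): middle of the scraper's lower blade edge, 169 mm below the eye along the handle's own -z; the stainless blade is 2 mm thick and 54 mm wide (along y) at this edge, narrowing to 26 mm at the handle
- cup: white ceramic mixing cup, loose, 420 g, 100 mm tall, 90 mm across the rim outside and narrower at the foot, wall 5 mm, open at the top, origin under its centre, z up
- cup_in (a point): centre of the cup's inner floor
- tin_a_mid (a point): closed aluminium paint tin, 100 mm across, 115 mm tall; middle of the tin
- tin_b_mid (a point): second closed aluminium paint tin, 100 mm across, 115 mm tall; middle of the tin
- tin_c_mid (a point): smaller closed aluminium paint tin, 76 mm across, 85 mm tall; middle of the tin

How it is judged:
By the outcome, as a careful person would: the job done as asked, in the order asked, and still so for the second after the job is handed in, with the robot touching nothing.
It also fails if it takes over 72 s, if anything falls off the work surface, if the arm or the gripper's body presses on something with over 40 N, if the wrist force passes 120 N, or if a joint passes its speed limit or range.

ROBOT

A 6-joint arm with a two-finger parallel gripper is mounted at the origin on the work surface. World frame = base frame: x ahead of the robot, y to its left, z up, the work surface at z = 0. Lengths are in m, angles in rad, forces in N, time in s.
With the tool pointing down it reaches from about 0.35 to 0.975 m from the base axis. Payload 7.1 kg.
Tool frame: the origin (TCP) lies midway between the tips of the shut fingers; the grasp point (between the pads) lies 19 mm behind it; z points along the fingers, y is the line along which they close (so a half turn about z gives the same grasp; the last joint's range is limited). The gripper opens to 88 mm and grips with 3 to 60 N. Pads are 20 mm wide; open, the fingers measure 115 mm over their backs; the gripper's body (75 mm by 178 mm) begins 61 mm behind the grasp point.
Start: joints at [1.287, 0.423, 1.63, -0, 1.089, -0.019], TCP at [0.164, 0.603, 0.223] pointing down, gripper open.
Joint ranges: [-3, 3], [-0.9, 2.11], [0.09, 2.58], [-1.31, 4.45], [0.11, 2.69], [-2.54, 2.54]. Speed limits (rad/s): [2.39, 2.39, 3.01, 3.14, 3.14, 3.14].

INTERFACE

Orientations are given as [roll, pitch, yaw] about the fixed x, y, z axes, in that order (R = Rz(yaw) Ry(pitch) Rx(roll)).
In Python, from bench import * gives the robot as it stands.
- The arm moves only by the tool drive_tool, never from a script. Its argument "rows" is a list of rows, each a list of 7 numbers: the shift along the tool's x, y, z in cm, then the turn, a rotation vector about the tool's x, y, z in rad, then the finger opening in cm, from 0 to 8.78. In form: [[tx, ty, tz, wx, wy, wz, jaw], ...]. A call has 1 to 10 rows; each row shifts and turns the commanded pose from where the row before left it, along the tool's axes as they then stand; what a row does not reach is not made up. A row lasts 1/12 s, in which the tool goes at most 41.7 mm and 7.16 degrees, less where a joint would pass 70% of its speed; a pose out of reach is approached as far as the arm can. A call is refused whole if a number of a shift passes 4.17 or a number of a turn 0.125, either way. A call with a gripper value outside its range is refused whole. The fingers move at their own pace and stop on an object; "squeeze" is the grip in N (left out, the last holds). Time passes only in rows, so rows that do not move let the fingers close. It gives the time, the measured TCP pose, the force, the opening and the grip force at its end, in the units of the state.
- observe(): the state, without advancing time (a new reading comes with each control period).
- read_camera(name): name is "scene" or "top" or "wrist"; returns a dict with "color" (400x640x3 uint8, red, green, blue), "depth" (400x640 float32, m along the optical axis (not along the pixel's ray), 0 where there is no reading), "fx", "fy", "cx", "cy" (pixels), "k1" (the pictures are not rectified: a ray, as slopes to the right and down, at radius r is drawn at 1 + k1 r^2 times it, then the intrinsics apply), "rvec" (rotation vector, rad) and "tvec" (3), from world to camera coordinates, as OpenCV has them. Camera axes: x right, y down, z forward; pixel columns grow to the right and rows downward; lengths in m; the calibration is good to about 2 mm. A picture is of the moment at which its call begins.
- hand_in(): hands the job in; it is judged then, once.
Trained networks look in a picture, given as the dict that the camera call returned (one of the last four; its "shot" number tells which), for a name from the list of things; names that differ only in an ending like _2 or _b are one class to them, and where a whole thing is asked for, a point or a joint stands for the part that bears it (a point fixed in the world has none). Each returns a list of dicts, best first, with "confidence" (0 to 1); they miss things now and then, are a little off and sometimes report something else, mostly with a low value. They report only what shows in the picture. A call takes as long as a camera call.
- look_for(picture, name): "location" ([column, row] in pixels, amid what is visible of it).
- place_of(picture, name): "location" ([column, row] in pixels: a listed point, or the origin of a listed thing).
The state is a dict: "time": time; "q": joint angles; "qvel": joint speeds; "effort": joint torques, N m; "ee_pos": TCP position; "eef_rot": TCP orientation; "ft_force": force on the tool from outside, world axes, zero at the start; "torque": the same for the moment, N m; "gripper_width": finger opening in m; "grip_force": force on a finger pad.
Only numpy, scipy, OpenCV 4.12 (cv2) and the standard library are available. Lean on these libraries where they do the work, as an engineer would, in place of code of your own. Each camera call takes 0.05 s, during which the arm holds its last target. There are 200 camera calls.

## Working session

There is one attempt and no reset: what is moved stays moved. The work goes in short steps, Python scripts to look and compute and a tool call to move; the robot and the scene stay as the last step left them, time stands still between calls to the robot, and variables do not carry over. Pictures are saved under pics/ and viewed, at most 10 in all, crops included, and the job is handed in when it is done.

Besides the shell and the picture viewer there is one more tool, called by a JSON object that holds its "name" and its "arguments", one argument or row to a line. drive_tool: Moves the arm, as the interface text tells. Its arguments: {"type":"object","properties":{"rows":{"type":"array"},"squeeze":{"type":"number"}},"required":["rows"]}

```bash
mkdir -p pics; cat > h.py <<'E'
from bench import *
import numpy as np, cv2
from scipy.spatial.transform import Rotation as R
def pose(p):
    Rm=cv2.Rodrigues(np.array(p["rvec"],float))[0]; return Rm,np.array(p["tvec"],float)
def rays(p,uv):
    uv=np.atleast_2d(np.array(uv,float)); d=np.stack([(uv[:,0]-p["cx"])/p["fx"],(uv[:,1]-p["cy"])/p["fy"]],1)
    s=d.copy()
    for _ in range(20): s=d/(1+p["k1"]*(s**2).sum(1,keepdims=True))
    return np.c_[s,np.ones(len(s))]
def world(p,uv,z=None):
    """3D from depth (z=None) or by plane z"""
    uv=np.atleast_2d(np.array(uv,float)); Rm,t=pose(p); r=rays(p,uv)
    if z is None:
        d=p["depth"][np.round(uv[:,1]).astype(int).clip(0,399),np.round(uv[:,0]).astype(int).clip(0,639)]
        return (r*d[:,None]-t)@Rm
    c=-t@Rm; w=r@Rm; return c+w*((z-c[2])/w[:,2])[:,None]
def cloud(p,step=1):
    v,u=np.mgrid[0:400:step,0:640:step]; uv=np.c_[u.ravel(),v.ravel()]
    ok=p["depth"][uv[:,1],uv[:,0]]>0; uv=uv[ok]; return world(p,uv),uv
def project(p,X):
    Rm,t=pose(p); c=np.atleast_2d(X)@Rm.T+t; s=c[:,:2]/c[:,2:]; s=s*(1+p["k1"]*(s**2).sum(1,keepdims=True))
    return s*[p["fx"],p["fy"]]+[p["cx"],p["cy"]]
def save(p,n): cv2.imwrite("pics/"+n+".png",p["color"][:,:,::-1])
np.set_printoptions(precision=4,suppress=True)
E
python3 - <<'E'
from h import *
print(observe())
for c in ["scene","top","wrist"]:
    p=read_camera(c); save(p,c+"0"); Rm,t=pose(p); print(c,-t@Rm, Rm[2])
    for n in ["bar","bar_bend","scraper_eye","scraper_grip","scraper_tip","cup","cup_in","tin_a_mid","tin_c_mid"]:
        for d in place_of(p,n)[:3]:
            if d["confidence"]>.2: print(n,np.round(d["location"],1),round(d["confidence"],2),world(p,[d["location"]])[0])
a=[cv2.imread(f"pics/{c}0.png") for c in ["scene","top"]]
cv2.imwrite("pics/both.png",np.vstack([cv2.resize(i,(480,300),interpolation=cv2.INTER_AREA) for i in a]))
E
```

```text
{'time': 0.0, 'q': array([ 1.287 ,  0.4239,  1.6307,  0.    ,  1.0886, -0.019 ]), 'qvel': array([-0.0015,  0.0003, -0.0016,  0.0012, -0.    , -0.0004]), 'effort': array([ -0.0022, -54.4604, -27.3665,   0.0642,   0.0226,  -0.0001]), 'ee_pos': array([0.1634, 0.6027, 0.2219]), 'eef_rot': array([-3.14  , -0.    ,  2.8768]), 'ft_force': array([-0.6916, -0.6095,  0.0956]), 'torque': array([-0.0313,  0.04  , -0.0001]), 'grip_force': 0.0, 'gripper_width': 0.08772003802680413}
scene [0.9668 0.4415 0.8399] [-0.4157 -0.5181 -0.7475]
bar [317.3 293.4] 0.61 [0.7258 0.1177 0.0742]
scraper_eye [341.  221.1] 0.6 [0.63   0.0781 0.2264]
scraper_grip [341.5 230. ] 0.82 [0.6289 0.0805 0.1967]
scraper_grip [478.3 299.6] 0.32 [0.4691 0.3615 0.1074]
scraper_tip [339.9 266.2] 0.59 [ 0.6064  0.0599 -0.0006]
cup [292.6 164. ] 0.59 [ 0.4911 -0.3216  0.0261]
cup [293.6 157. ] 0.45 [ 0.4864 -0.3199  0.055 ]
cup_in [294.3 160.3] 0.96 [ 0.4864 -0.317   0.0429]
cup_in [342.7 263.3] 0.41 [0.6219 0.0855 0.0607]
tin_a_mid [480.2 296.7] 0.6 [0.466  0.3608 0.1161]
tin_c_mid [370. 354.] 0.76 [0.7275 0.2955 0.0844]
top [ 
[... 185 characters left out ...]
 0.2717 0.0858]
scraper_eye [283.6 168.5] 0.78 [0.6172 0.0775 0.2357]
scraper_grip [287.7 173.6] 0.69 [0.6068 0.0682 0.2276]
scraper_tip [288.1 186.3] 0.75 [0.6188 0.0816 0.0041]
scraper_tip [183.9 256. ] 0.38 [0.4167 0.3358 0.1162]
cup [440.  238.9] 0.87 [ 0.4697 -0.3495  0.0028]
cup_in [441.  242.8] 0.98 [ 0.4586 -0.3516  0.004 ]
cup_in [182.3 185. ] 0.48 [0.5998 0.3496 0.1163]
cup_in [316.1 174.6] 0.36 [ 0.6548  0.002  -0.0027]
tin_a_mid [185.9 255.3] 0.75 [0.4186 0.3316 0.1134]
tin_a_mid [441.1 244. ] 0.46 [ 0.4553 -0.3519  0.0037]
tin_a_mid [290.9 184.1] 0.39 [0.5821 0.0605 0.2258]
tin_c_mid [218.2 152. ] 0.66 [0.6977 0.2674 0.0827]
wrist [0.0897 0.624  0.3844] [ 0.2725 -0.0746 -0.9593]
```

View pics/scene0.png

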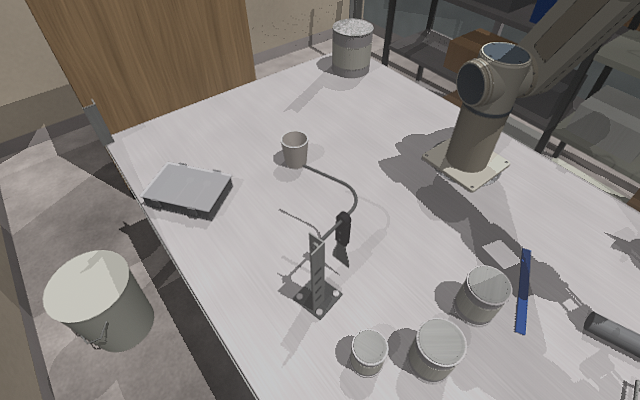

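View pics/top0.png

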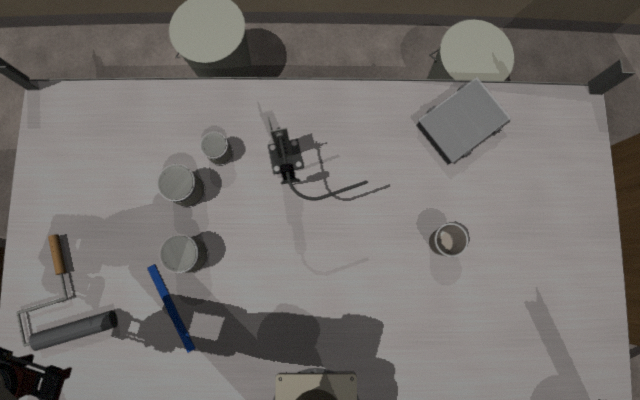

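The bar's post is near (284,155) in the top view. The rod runs toward the robot, bends around (300,195), and the free leg ends at (366,182). The scraper hangs at about (287,172), and the cup is at (451,239). Next I'll fit the rod.

```bash
cat > rod.py <<'E'
from h import *
from scipy.optimize import least_squares
p=read_camera("top"); s=read_camera("scene")
P=[];
for c in (p,s):
    X,uv=cloud(c); m=(X[:,2]>.205)&(X[:,2]<.245)&(X[:,0]>.4)&(X[:,0]<.75)&(X[:,1]>-.25)&(X[:,1]<.15); P.append(X[m]); print(m.sum(),X[m].min(0),X[m].max(0),np.median(X[m],0))
def centre(q,n=200):
    x,y,a,b=q; # bar origin, yaw, bend angle
    t=np.linspace(.03,.115,60); A=np.c_[-t,0*t]
    f=np.linspace(0,b,60); B=np.c_[-.115-.06*np.sin(f),-.06+.06*np.cos(f)]
    l=np.linspace(0,.11,90)[:,None]; C=B[-1]+l*np.array([-np.cos(b),-np.sin(b)])
    L=np.r_[A,B,C]; c,s_=np.cos(a),np.sin(a); return L@np.array([[c,s_],[-s_,c]])+[x,y]
if __name__=="__main__":
    from scipy.spatial import cKDTree
    for name,Q in (("top",P[0]),("scene",P[1]),("both",np.r_[P[0],P[1]])):
        Q=Q[:,:2]
        def res(q):
            L=centre(q); d=cKDTree(L).query(Q)[0]; d2=cKDTree(Q).query(L)[0]
            return np.r_[np.maximum(d-.003,0),.5*d2]
        best=min((least_squares(res,[.68,.078,a,b],loss="soft_l1",f_scale=.004,diff_step=1e-3) for b in (1.2,1.57,1.9) for a in (-.3,0,.3)),key=lambda r:r.cost)
        print(name,best.x,best.cost,"deg",np.degrees(best.x[2:]),"tip",centre(best.x)[-1])
    for c,n in ((p,"t"),(s,"s")):
        im=c["color"][:,:,::-1].copy(); im=cv2.resize(im,None,fx=4,fy=4,interpolation=cv2.INTER_CUBIC)
        L=centre(best.x); uv=project(c,np.c_[L,np.full(len(L),.225)])
        for u,v in uv[::4]: cv2.circle(im,(int(4*u+2),int(4*v+2)),1,(0,0,255),-1)
        u0,v0=(4*uv.mean(0)).astype(int); cv2.imwrite(f"pics/fit_{n}.png",im[max(0,v0-250):v0+250,max(0,u0-300):u0+300])
    a=[cv2.imread(f"pics/fit_{n}.png") for n in "ts"]
    cv2.imwrite("pics/fit.png",np.hstack([i[:500,:600] for i in a])[:, :] if 0 else cv2.resize(np.hstack(a),(800,int(800*500/1200))))
E
python3 rod.py
```

```text
652 [ 0.5461 -0.1185  0.205 ] [0.7412 0.1146 0.2439] [0.6089 0.0648 0.2284]
841 [ 0.5463 -0.1148  0.2052] [0.7424 0.1213 0.2449] [0.6285 0.0804 0.2272]
top [0.724  0.0855 0.09   1.7235] 0.008371029374219758 deg [ 5.1545 98.7472] tip [ 0.583  -0.1058]
scene [0.7367 0.0947 0.0905 1.5641] 0.026863470996453965 deg [ 5.1838 89.6154] tip [ 0.577  -0.0901]
both [0.7314 0.0895 0.0768 1.6547] 0.038490041710661504 deg [ 4.4021 94.8045] tip [ 0.5797 -0.0974]
```

View pics/fit.png

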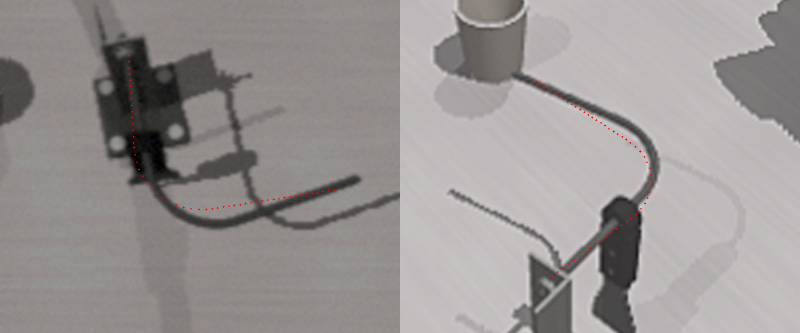

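```bash
cat > rod2.py <<'E'
from rod import *
Qs=[]
for c in (p,s):
    X,uv=cloud(c); d=c["color"][uv[:,1],uv[:,0]].mean(1)<110
    m=d&(X[:,2]>.212)&(X[:,2]<.24)&(X[:,1]>-.2)&(X[:,1]<.058)&(X[:,0]>.5)&(X[:,0]<.66)
    W=world(c,uv[m],.226)[:,:2]; print(m.sum(),"z med",np.median(X[m][:,2]),"extreme y",W[W[:,1].argmin()],"x",W[W[:,0].argmin()])
    # straight leg
    L=W[W[:,1]<-.005]; vx=cv2.fitLine(L.astype(np.float32),cv2.DIST_HUBER,0,.001,.001).ravel(); print("leg dir",np.degrees(np.arctan2(vx[1],vx[0])),vx[2:])
    Qs.append(W)
    if c is s:
        m2=d&(X[:,2]>.215)&(X[:,2]<.24)&(X[:,1]>.058)&(X[:,1]<.12)&(X[:,0]>.60)&(X[:,0]<.72)
        W2=world(c,uv[m2],.226); print(np.c_[uv[m2],X[m2],][::12])
def solve(Q,fixyaw=None):
    from scipy.spatial import cKDTree
    def res(q):
        T=centre(q); return np.r_[cKDTree(T).query(Q)[0]*1., (T[-1]-tip)*5]
    r=min((least_squares(res,[.72,.085,a,b],loss="soft_l1",f_scale=.003,diff_step=1e-3) for b in (1.4,1.8) for a in (-.1,.2)),key=lambda r:r.cost)
    return r
for n,Q in (("top",Qs[0]),("scene",Qs[1]),("both",np.r_[Qs[0],Qs[1]])):
    tip=Q[np.argsort(Q[:,1])[:6]].mean(0); r=solve(Q); print(n,r.x,np.degrees(r.x[2:]),r.cost,"tip",tip,centre(r.x)[-1])
E
python3 rod2.py
```

```text
650 [ 0.5461 -0.1186  0.2056] [0.7411 0.1146 0.2447] [0.608  0.0649 0.2283]
837 [ 0.5462 -0.1152  0.2053] [0.7419 0.1208 0.245 ] [0.6284 0.0804 0.2272]
276 z med 0.22774357182893862 extreme y [ 0.5904 -0.1184] x [0.5468 0.0248]
leg dir -70.35672 [ 0.5695 -0.0606]
174 z med 0.22715598314913643 extreme y [ 0.5898 -0.1155] x [0.5457 0.0102]
leg dir -70.21899 [ 0.5697 -0.0589]
[[341.     212.       0.6174   0.0627   0.2331]
 [346.     213.       0.6139   0.0748   0.2385]
 [347.     214.       0.6125   0.0767   0.2359]
 [346.     215.       0.6172   0.0787   0.238 ]
 [344.     216.       0.6212   0.077    0.2359]
 [342.     217.       0.6268   0.0769   0.2367]
 [339.     218.       0.6299   0.0711   0.2301]
 [336.     219.       0.6309   0.0627   0.2192]
 [348.     219.       0.6169   0.0855   0.2308]
 [345.     220.       0.6251   0.0851   0.2333]
 [343.     221.       0.6289   0.0831   0.2308]
 [341.     222.       0.632    0.0805   0.2272]
 [338.     223.       0.6393   0.0792   0.2281]
 [336.     224.       0.6444   0.0787   0.2281]
 [335.     225.       0.6468   0.0783   0.2263]
 [33
[... 328 characters left out ...]
54]
 [316.     241.       0.7091   0.0937   0.2385]
 [318.     243.       0.7079   0.0988   0.2362]
 [311.     246.       0.7174   0.0875   0.2214]
 [324.     247.       0.7031   0.1121   0.233 ]
 [319.     250.       0.7181   0.1153   0.2397]
 [319.     252.       0.718    0.1151   0.2325]
 [322.     254.       0.7093   0.1137   0.2157]]
top [ 0.7277  0.0585 -0.079   1.9981] [ -4.5235 114.4803] 0.0006769117847280491 tip [ 0.5892 -0.1165] [ 0.5895 -0.1161]
scene [0.7172 0.0822 0.1025 1.8067] [  5.8751 103.5178] 0.00036295551781368997 tip [ 0.589  -0.1125] [ 0.5889 -0.113 ]
both [ 0.725   0.0659 -0.0231  1.9384] [ -1.3221 111.0636] 0.0010688299870145778 tip [ 0.5887 -0.1167] [ 0.5893 -0.1152]
```

```bash
cat >> rod2.py <<'E'
print("=====")
X,uv=cloud(s); d=s["color"][uv[:,1],uv[:,0]].mean(1)<110
m=d&(X[:,2]>.218)&(X[:,2]<.232)&(X[:,1]>.07)&(X[:,1]<.1)&(X[:,0]>.642)&(X[:,0]<.69)
S=world(s,uv[m],.226)[:,:2]; vx=cv2.fitLine(S.astype(np.float32),cv2.DIST_HUBER,0,.001,.001).ravel(); print(len(S),"straight",np.degrees(np.arctan2(vx[1],vx[0])),vx[2:])
Q=np.r_[Qs[0],Qs[1],np.repeat(S,3,0)]; tip=np.array([.589,-.1155])
r=solve(Q); print(r.x,np.degrees(r.x[2:]),r.cost,centre(r.x)[[0,60,120,-1]]); np.save("rod.npy",r.x)
L=centre(r.x)
for c,n in ((p,"t"),(s,"s")):
    im=cv2.resize(c["color"][:,:,::-1],None,fx=4,fy=4,interpolation=cv2.INTER_CUBIC)
    uv=project(c,np.c_[L,np.full(len(L),.225)])
    for u,v in uv[::4]: cv2.circle(im,(int(4*u+2),int(4*v+2)),1,(0,0,255),-1)
    u0,v0=(4*uv.mean(0)).astype(int); cv2.imwrite(f"pics/fit_{n}.png",im[max(0,v0-230):v0+230,max(0,u0-200):u0+200])
cv2.imwrite("pics/fit2.png",np.hstack([cv2.imread(f"pics/fit_{n}.png") for n in "ts"]))
# scraper
X,uv=cloud(s); d=s["color"][uv[:,1],uv[:,0]].mean(1)<70
m=d&(X[:,0]>.58)&(X[:,0]<.65)&(X[:,1]>.04)&(X[:,1]<.11)&(X[:,2]>.15)&(X[:,2]<.205); H=X[m]; print("handle",len(H),H.mean(0),H.min(0),H.max(0))
n=np.linalg.svd(H-H.mean(0))[2][2]; print("normal",n)
for z in (.16,.17,.18,.19,.2):
    h=H[abs(H[:,2]-z)<.005]; print(z,len(h),h.min(0),h.max(0))
X,uv=cloud(p); m=(X[:,0]>.58)&(X[:,0]<.66)&(X[:,1]>.03)&(X[:,1]<.13)&(X[:,2]>.231)&(X[:,2]<.26); H=X[m]; print("top",len(H)); print(H)
# cup rim
for c in (p,s):
    X,uv=cloud(c); m=(abs(X[:,2]-.097)<.008)&(np.hypot(X[:,0]-.46,X[:,1]+.34)<.09); H=X[m]
    rr=least_squares(lambda q:np.hypot(H[:,0]-q[0],H[:,1]-q[1])-q[2],[.46,-.34,.043],loss="soft_l1",f_scale=.003); print("cup",len(H),rr.x,H[:,2].max())
E
python3 rod2.py | sed -n '/=====/,$p'
```

```text
=====
67 straight 13.220763 [0.6641 0.0841]
[0.7098 0.093  0.2029 1.6983] [11.628  97.3038] 0.0019784707736979217 [[ 0.6804  0.087 ]
 [ 0.5972  0.0699]
 [ 0.5525 -0.0084]
 [ 0.5882 -0.1124]]
handle 191 [0.626  0.0814 0.1778] [0.6112 0.0636 0.1501] [0.6316 0.0915 0.2047]
normal [-0.9008 -0.4337  0.0211]
0.16 31 [0.6148 0.0649 0.155 ] [0.6309 0.0904 0.1643]
0.17 36 [0.6112 0.0644 0.1653] [0.6312 0.0909 0.1749]
0.18 35 [0.6126 0.064  0.1752] [0.6314 0.0914 0.1848]
0.19 38 [0.6132 0.0636 0.1851] [0.6316 0.091  0.195 ]
0.2 34 [0.6134 0.067  0.195 ] [0.6311 0.0915 0.2047]
top 95
[[0.6556 0.0823 0.2315]
 [0.6532 0.0822 0.2315]
 [0.6505 0.0797 0.2327]
 [0.6411 0.0796 0.2316]
 [0.6338 0.0771 0.2317]
 [0.6303 0.0697 0.2361]
 [0.6302 0.0674 0.2365]
 [0.6281 0.0814 0.2352]
 [0.6274 0.0789 0.2382]
 [0.6278 0.0767 0.2365]
 [0.6269 0.074  0.2404]
 [0.6273 0.0718 0.2387]
 [0.6273 0.0695 0.2388]
 [0.6276 0.0673 0.2373]
 [0.6283 0.0651 0.2348]
 [0.6286 0.0628 0.2335]
 [0.629  0.0606 0.2319]
 [0.6263 0.0863 0.2323]
 [0.6251 0.0835 0.2375]
 [0.6252 0.0812 0.2373]
 [0.6246 0.0787 0.2398]
 [0.6253 0.0766 
[... 1168 characters left out ...]
 0.0672 0.2358]
 [0.6164 0.0649 0.234 ]
 [0.6171 0.0628 0.2311]
 [0.6163 0.0602 0.2347]
 [0.6138 0.0836 0.2347]
 [0.6131 0.081  0.2376]
 [0.613  0.0786 0.2382]
 [0.6129 0.0762 0.2387]
 [0.6131 0.074  0.2379]
 [0.6126 0.0715 0.2403]
 [0.6129 0.0693 0.2388]
 [0.6132 0.067  0.2376]
 [0.6133 0.0647 0.2372]
 [0.6145 0.0627 0.2319]
 [0.6146 0.0604 0.2318]
 [0.6148 0.0581 0.231 ]
 [0.6118 0.0836 0.233 ]
 [0.6111 0.081  0.2363]
 [0.6106 0.0786 0.2381]
 [0.6122 0.0768 0.2314]
 [0.6119 0.0743 0.2327]
 [0.6121 0.072  0.2317]
 [0.6122 0.0674 0.2314]
 [0.6051 0.072  0.2311]
 [0.6049 0.0696 0.2318]]
cup 263 [ 0.4608 -0.3509  0.0415] 0.10482286431151262
cup 193 [ 0.4625 -0.3482  0.0419] 0.10144638041624149
```

View pics/fit2.png

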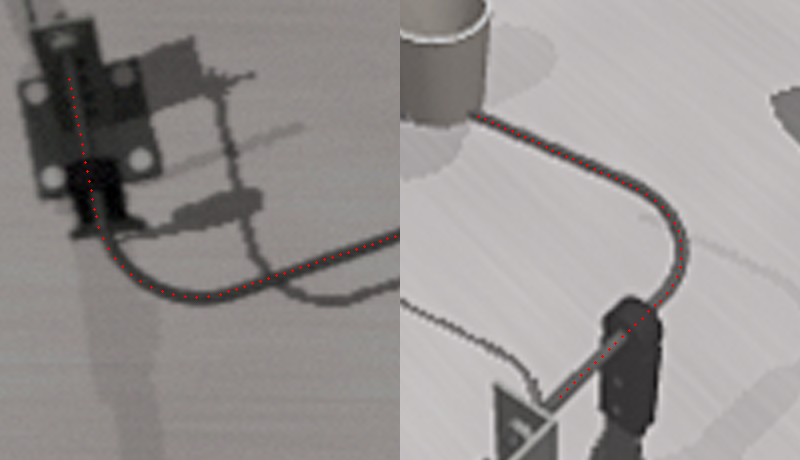

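The fit overlays the rod in both views: yaw is about 11.6° and the bend about 98°. The scraper eye is at about (0.620, 0.0745) on the rod, and the cup at about (0.4615, −0.3495). Now I'll move above the eye, then turn.

{"name": "drive_tool", "arguments": {
  "rows": [
    [0,0,-3.5,0,0,0,8.78],
    [0,0,-3.5,0,0,0,8.78],
    [-2.9,-1.95,0,0,0,0,8.78],
    [-2.9,-1.95,0,0,0,0,8.78],
    [-2.9,-1.95,0,0,0,0,8.78],
    [-2.9,-1.95,0,0,0,0,8.78],
    [-2.9,-1.95,0,0,0,0,8.78],
    [-2.9,-1.95,0,0,0,0,8.78],
    [-2.9,-1.95,0,0,0,0,8.78],
    [-2.9,-1.95,0,0,0,0,8.78]
  ]
}}

```text
time: 2.63
ee_pos: [0.3474, 0.3905, 0.2929]
eef_rot: [3.141, 0.0, 2.877]
ft_force: [-0.3, 0.3, -0.2]
gripper_width: 0.0876
grip_force: 0.0
```

{"name": "drive_tool", "arguments": {
  "rows": [
    [-2.9,-1.95,0,0,0,0,8.78],
    [-2.9,-1.95,0,0,0,0,8.78],
    [-2.9,-1.95,0,0,0,0,8.78],
    [-2.9,-1.95,0,0,0,0,8.78],
    [-2.9,-1.95,0,0,0,0,8.78],
    [-2.9,-1.95,0,0,0,0,8.78],
    [-2.9,-1.95,0,0,0,0,8.78],
    [-2.9,-1.95,0,0,0,0,8.78],
    [-2.9,-1.95,0,0,0,0,8.78],
    [-2.9,-1.95,0,0,0,0,8.78]
  ]
}}

```text
time: 3.47
ee_pos: [0.5764, 0.1263, 0.2928]
eef_rot: [3.141, 0.0, 2.877]
ft_force: [0.1, -0.1, -0.1]
gripper_width: 0.0878
grip_force: 0.0
```

{"name": "drive_tool", "arguments": {
  "rows": [
    [-2.9,-1.95,0,0,0,0,8.78],
    [-2.9,-1.95,0,0,0,0,8.78],
    [0,0,0,0,0,0.12,8.78],
    [0,0,0,0,0,0.12,8.78],
    [0,0,0,0,0,0.12,8.78],
    [0,0,0,0,0,0.12,8.78],
    [0,0,0,0,0,0.12,8.78],
    [0,0,0,0,0,0.12,8.78],
    [0,0,0,0,0,0.12,8.78],
    [0,0,0,0,0,0.12,8.78]
  ]
}}

```text
time: 4.3
ee_pos: [0.6212, 0.075, 0.2927]
eef_rot: [-3.142, -0.0, 1.911]
ft_force: [-0.3, -0.2, -0.7]
gripper_width: 0.0879
grip_force: 0.0
```

{"name": "drive_tool", "arguments": {
  "rows": [
    [0,0,0,0,0,0.12,8.78],
    [0,0,0,0,0,0.12,8.78],
    [0,0,0,0,0,0.12,8.78],
    [0,0,0,0,0,0.12,8.78],
    [0,0,0,0,0,0.12,8.78],
    [0,0,0,0,0,0.12,8.78],
    [0,0,0,0,0,0.12,8.78],
    [0,0,0,0,0,0.12,8.78],
    [0,0,0,0,0,0.12,8.78],
    [0,0,0,0,0,0.12,8.78]
  ]
}}

```text
time: 5.13
ee_pos: [0.6212, 0.075, 0.2927]
eef_rot: [-3.142, 0.0, 0.711]
ft_force: [0.3, -0.4, -0.2]
gripper_width: 0.0878
grip_force: 0.0
```

{"name": "drive_tool", "arguments": {
  "rows": [
    [0,0,0,0,0,0.12,8.78],
    [0,0,0,0,0,0.12,8.78],
    [0,0,0,0,0,0.12,8.78],
    [0,0,0,0,0,0.12,8.78],
    [0,0,0,0,0,0,8.78],
    [0,0,0,0,0,0,8.78]
  ]
}}

```text
time: 5.63
ee_pos: [0.6212, 0.075, 0.2927]
eef_rot: [-3.142, 0.0, 0.24]
ft_force: [-0.8, -0.2, -0.0]
gripper_width: 0.088
grip_force: 0.0
```

```bash
cat > w.py <<'E'
from h import *
import sys
from rod import centre
E
sed -i 's/^p=read_camera.*$/p=s=None/; s/^for c in (p,s):$/for c in ():/' rod.py
cat > w.py <<'E'
from h import *
from rod import centre
w=read_camera("wrist"); save(w,"w1"); q=np.load("rod.npy"); L=centre(q)
im=w["color"][:,:,::-1].copy()
for u,v in project(w,np.c_[L,np.full(len(L),.225)])[::4]:
    if 0<u<640 and 0<v<400: cv2.circle(im,(int(u),int(v)),1,(0,0,255),-1)
cv2.imwrite("pics/w1o.png",im)
for n in ["scraper_eye","scraper_grip"]:
    for d in place_of(w,n)[:2]: print(n,d,world(w,[d["location"]]))
X,uv=cloud(w); m=(X[:,2]>.232)&(X[:,2]<.245)&(abs(X[:,0]-.62)<.03)&(abs(X[:,1]-.075)<.03); print(m.sum(),X[m].mean(0),X[m].min(0),X[m].max(0))
E
python3 w.py
```

```text
scraper_eye {'location': [330.5, 208.3], 'confidence': 0.82} [[0.6269 0.0684 0.2378]]
scraper_grip {'location': [322.9, 192.8], 'confidence': 0.98} [[0.6355 0.0768 0.2284]]
651 [0.6232 0.0721 0.2363] [0.6125 0.0582 0.232 ] [0.6326 0.0853 0.2401]
```

View pics/w1o.png

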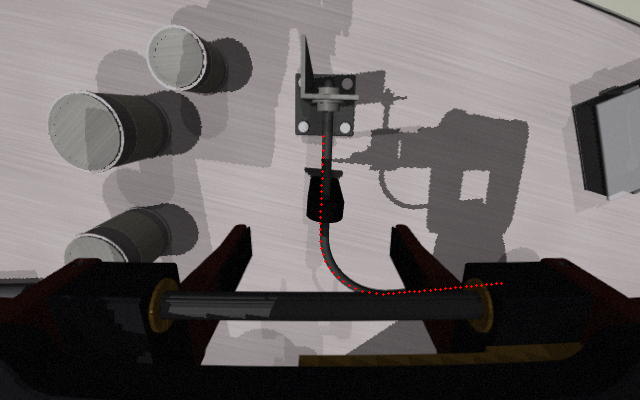

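```bash
cat > w2.py <<'E'
from h import *
from rod import centre
w=read_camera("wrist"); print(w["fx"]); q=np.load("rod.npy")
X,uv=cloud(w); d=w["color"][uv[:,1],uv[:,0]].mean(1)<130
m=d&(X[:,2]>.215)&(X[:,2]<.2315)&(X[:,0]<.675)&(X[:,0]>.5)&(X[:,1]>-.12)&(X[:,1]<.11)
c,s=np.cos(q[2]),np.sin(q[2]); Rw=np.array([[c,s],[-s,c]])
W=(world(w,uv[m],.2275)[:,:2]-q[:2])@Rw.T
for a in np.arange(-.18,-.03,.01):
    k=abs(W[:,0]-a)<.005
    if k.sum()>3: print(round(a,3),k.sum(),"bar-frame y",W[k,1].min(),W[k,1].max(),"z",X[m][k,2].mean())
n=(X[:,2]>.232)&(X[:,2]<.245)&(abs(X[:,0]-.62)<.03)&(abs(X[:,1]-.075)<.03)
print("scraper top in bar frame",((X[n][:,:2]-q[:2])@Rw.T).min(0),((X[n][:,:2]-q[:2])@Rw.T).max(0))
E
python3 w2.py
```

```text
282.3111053203198
-0.17 164 bar-frame y -0.08164312996708391 -0.02589939705402897 z 0.2263497131128577
-0.16 139 bar-frame y -0.0417290283926913 -0.015126277439595336 z 0.2275258524102005
-0.15 108 bar-frame y -0.02522428483010514 -0.008295678317186124 z 0.22764803099168998
-0.14 100 bar-frame y -0.016407370438633648 -0.0033334084693403074 z 0.2277754257357881
-0.13 99 bar-frame y -0.011390819167297589 -0.001186161525612996 z 0.22778056122984866
-0.12 92 bar-frame y -0.008264253787408169 3.697908872365663e-05 z 0.22783772562714882
-0.11 97 bar-frame y -0.006918904943678257 0.00040040685959384474 z 0.2278711297167204
-0.1 42 bar-frame y -0.01818662020191347 0.012705728257462795 z 0.22828104948024783
-0.09 57 bar-frame y -0.01862014513870044 0.012068627877938635 z 0.22894053750197804
-0.08 234 bar-frame y -0.01830807293788694 0.01210764759160558 z 0.22513350390635306
-0.07 119 bar-frame y -0.006822779646533817 0.000976316564944688 z 0.22768734044368372
-0.06 115 bar-frame y -0.006400885612598664 0.0012184945535761093 z 0.2277757675100698
-0.05 115 bar-frame y -0.006578254797564727 0.0008869646274039369 z 0.22789058066771073
-0.04 113 bar-frame y -0.0063191902295849055 0.0012708364990449673 z 0.22784830817111765
scraper top in bar frame [-0.0986 -0.0159] [-0.0805  0.01  ]
```

{"name": "drive_tool", "arguments": {
  "rows": [
    [0.08,0.24,0,0,0,0.035,8.78],
    [0,0,2.95,0,0,0,8.0],
    [0,0,2.95,0,0,0,7.0],
    [0,0,2.95,0,0,0,6.0],
    [0,0,2.9,0,0,0,5.0],
    [0,0,0,0,0,0,4.0],
    [0,0,0,0,0,0,4.0],
    [0,0,0,0,0,0,4.0],
    [0,0,0,0,0,0,4.0]
  ],
  "squeeze": 8
}}

```text
time: 6.58
ee_pos: [0.6241, 0.073, 0.1775]
eef_rot: [3.141, -0.004, 0.202]
ft_force: [0.3, 0.4, 0.0]
gripper_width: 0.0406
grip_force: 0.0
```

{"name": "drive_tool", "arguments": {
  "rows": [
    [0,0,0,0,0,0,3.6],
    [0,0,0,0,0,0,3.4],
    [0,0,0,0,0,0,3.2],
    [0,0,0,0,0,0,3.0],
    [0,0,0,0,0,0,2.8],
    [0,0,0,0,0,0,2.8]
  ]
}}

```text
time: 7.08
ee_pos: [0.6233, 0.0725, 0.1762]
eef_rot: [3.141, -0.002, 0.202]
ft_force: [-0.8, -2.0, 6.2]
gripper_width: 0.0322
grip_force: 8.0
```

{"name": "drive_tool", "arguments": {
  "rows": [
    [0,0,-0.15,0,0,0,2.8],
    [0,0,-0.15,0,0,0,2.8],
    [0,0,0,0,0,0,2.8]
  ],
  "squeeze": 15
}}

```text
time: 7.33
ee_pos: [0.6224, 0.073, 0.1781]
eef_rot: [-3.141, 0.0, 0.202]
ft_force: [-0.3, 0.2, -1.2]
gripper_width: 0.0318
grip_force: 15.0
```

{"name": "drive_tool", "arguments": {
  "rows": [
    [0,0,0,0,0,0,2.8],
    [0,0,0,0,0,0,2.8]
  ]
}}

```text
time: 7.5
ee_pos: [0.6223, 0.073, 0.1778]
eef_rot: [-3.141, 0.001, 0.202]
ft_force: [-0.1, -0.6, -1.7]
gripper_width: 0.0319
grip_force: 15.0
```

{"name": "drive_tool", "arguments": {
  "rows": [
    [0,0.1,0,0,0,0,2.8],
    [0,0.1,0,0,0,0,2.8],
    [0,0,0,0,0,0,2.8]
  ]
}}

```text
time: 7.75
ee_pos: [0.623, 0.0707, 0.178]
eef_rot: [3.142, 0.0, 0.202]
ft_force: [-0.1, 0.2, -0.7]
gripper_width: 0.0319
grip_force: 15.0
```

{"name": "drive_tool", "arguments": {
  "rows": [
    [0,-0.2,0,0,0,0,2.8],
    [0,-0.2,0,0,0,0,2.8],
    [0,0,0,0,0,0,2.8]
  ]
}}

```text
time: 8.0
ee_pos: [0.6225, 0.0737, 0.1781]
eef_rot: [3.139, -0.0, 0.202]
ft_force: [1.4, -7.0, -2.1]
gripper_width: 0.0319
grip_force: 15.0
```

{"name": "drive_tool", "arguments": {
  "rows": [
    [0,0.2,-0.1,0,0,0,2.8],
    [0,0,-0.1,0,0,0,2.8],
    [0,0,0,0,0,0,2.8]
  ]
}}

```text
time: 8.25
ee_pos: [0.6226, 0.0728, 0.1801]
eef_rot: [3.141, 0.0, 0.202]
ft_force: [1.5, -2.1, -2.1]
gripper_width: 0.0321
grip_force: 15.0
```

```bash
cat > plan.py <<'E'
from h import *
import sys
Q=dict(o=np.array([.7098+.0027,.093-.0030]),a=.2029,b=np.radians(98.)) 
def at(s):  # s from bar origin along the rod -> world xy, tool yaw
    a,b=Q["a"],Q["b"]
    if s<.115: l=np.array([-s,0]); f=0
    else:
        f=min((s-.115)/.06,b); l=np.array([-.115-.06*np.sin(f),-.06+.06*np.cos(f)])
        e=max(0,s-.115-.06*b); l=l+e*np.array([-np.cos(b),-np.sin(b)])
    c,sn=np.cos(a),np.sin(a); return Q["o"]+np.array([c*l[0]-sn*l[1],sn*l[0]+c*l[1]]),a+f
def near(xy):
    S=np.arange(.03,.42,.0002); P=np.array([at(s)[0] for s in S]); i=np.hypot(*(P-xy).T).argmin(); return S[i],np.hypot(*(P[i]-xy))
def rows(s1,n,z=.1782,s0=None,off=(0,0)):
    o=observe(); xy=o["ee_pos"][:2].copy(); yaw=o["eef_rot"][2]; zz=o["ee_pos"][2]; s,d=near(xy)
    print("s",s,"dist",d,"ft",o["ft_force"],"tq",o["torque"],"q6",o["q"][5], "off yaw",yaw-at(s)[1])
    for k in range(1,n+1):
        t,y=at(s+(s1-s)*k/n); t=t+np.array(off)
        dx,dy=t-xy; c,sn=np.cos(yaw),np.sin(yaw)
        r=[100*(c*dx+sn*dy),100*(sn*dx-c*dy),-100*(z-zz),0,0,-(y-yaw)]; r=[round(r[0],2),round(r[1],2),round(r[2],2),0,0,round(r[5],3)]
        xy=xy+np.array([c*r[0]+sn*r[1],sn*r[0]-c*r[1]])/100; zz-=r[2]/100; yaw-=r[5]; print(r+[2.8],end=", ")
    print("end",xy,zz,yaw)
if __name__=="__main__":
    v=[float(x) for x in sys.argv[1:]]; rows(v[0],int(v[1]),off=tuple(v[2:4]) if len(v)>3 else (0,0))
E
python3 plan.py .115 6; python3 -c "
from plan import *
print(.115+.06*Q['b'],.115+.06*Q['b']+.11,[at(s) for s in (.09,.115,.22,.327)])"
```

```text
s 0.09159999999999963 dist 0.001282520984777512 ft [ 1.526  -2.1451 -2.1383] tq [-0.315   0.0374 -0.0265] q6 1.4666315652723307 off yaw -0.0011754841393966375
[np.float64(-0.39), np.float64(0.13), np.float64(0.19), 0, 0, np.float64(-0.001), 2.8], [np.float64(-0.39), np.float64(-0.0), np.float64(0.0), 0, 0, np.float64(-0.0), 2.8], [np.float64(-0.39), np.float64(-0.0), np.float64(0.0), 0, 0, np.float64(-0.0), 2.8], [np.float64(-0.39), np.float64(-0.0), np.float64(0.0), 0, 0, np.float64(-0.0), 2.8], [np.float64(-0.39), np.float64(-0.0), np.float64(0.0), 0, 0, np.float64(-0.0), 2.8], [np.float64(-0.39), np.float64(-0.0), np.float64(0.0), 0, 0, np.float64(-0.0), 2.8], end [0.5999 0.0668] 0.17821939757776373 0.20272451586060336
0.21762536001726657 0.32762536001726655 [(array([0.6243, 0.0719]), 0.2029), (array([0.5999, 0.0668]), 0.2029), (array([ 0.5562, -0.0143]), np.float64(1.913322666954443)), (array([ 0.5922, -0.1151]), np.float64(1.913322666954443))]
```

{"name": "drive_tool", "arguments": {
  "rows": [
    [0,0.16,0.19,0,0,0,2.8],
    [-0.39,0,0,0,0,0,2.8],
    [-0.39,0,0,0,0,0,2.8],
    [-0.39,0,0,0,0,0,2.8],
    [-0.39,0,0,0,0,0,2.8],
    [0,0,0,0,0,0,2.8]
  ]
}}

```text
time: 8.75
ee_pos: [0.6066, 0.0681, 0.1783]
eef_rot: [-3.141, 0.001, 0.202]
ft_force: [0.8, 0.3, 0.3]
gripper_width: 0.0321
grip_force: 15.0
```

```bash
sed -i 's/print(r+\[2.8\],end=", ")/print([float(x)+0 for x in r]+[2.8],end=", ")/' plan.py; python3 plan.py .145 7
```

```text
s 0.10819999999999952 dist 0.0001576784393604777 ft [0.8236 0.3219 0.2819] tq [-0.009   0.1964 -0.0114] q6 1.4612498564344063 off yaw -0.0011229667178477565
[-0.53, -0.01, 0.01, 0.0, 0.0, -0.001, 2.8], [-0.53, 0.01, 0.0, 0.0, 0.0, -0.062, 2.8], [-0.52, 0.02, 0.0, 0.0, 0.0, -0.088, 2.8], [-0.53, 0.02, 0.0, 0.0, 0.0, -0.087, 2.8], [-0.53, 0.03, 0.0, 0.0, 0.0, -0.088, 2.8], [-0.52, 0.02, 0.0, 0.0, 0.0, -0.088, 2.8], [-0.53, 0.02, 0.0, 0.0, 0.0, -0.087, 2.8], end [0.5731 0.0538] 0.17818909418461165 0.7027770332821521
```

{"name": "drive_tool", "arguments": {
  "rows": [
    [-0.53,0,-0.06,0,0,0,2.8],
    [-0.53,0.01,0,0,0,-0.062,2.8],
    [-0.52,0.02,0,0,0,-0.088,2.8],
    [0,0,0,0,0,0,2.8]
  ]
}}

```text
time: 9.08
ee_pos: [0.5913, 0.0642, 0.1789]
eef_rot: [-3.141, 0.001, 0.355]
ft_force: [-0.7, -0.4, -0.2]
gripper_width: 0.0318
grip_force: 15.0
```

```bash
python3 plan.py .150 5
```

```text
s 0.12399999999999943 dist 0.0001734973373553057 ft [-0.702  -0.4396 -0.184 ] tq [-0.075   0.137  -0.0015] q6 1.3041596203589272 off yaw 0.001923445911023558
[-0.52, 0.0, 0.07, 0.0, 0.0, -0.085, 2.8], [-0.52, 0.03, 0.0, 0.0, 0.0, -0.086, 2.8], [-0.52, 0.02, 0.0, 0.0, 0.0, -0.087, 2.8], [-0.52, 0.02, 0.0, 0.0, 0.0, -0.087, 2.8], [-0.52, 0.03, 0.0, 0.0, 0.0, -0.086, 2.8], end [0.5695 0.0504] 0.1782045614295021 0.7858234459110139
```

{"name": "drive_tool", "arguments": {
  "rows": [
    [-0.52,0.01,-0.03,0,0,-0.085,2.8],
    [-0.52,0.02,0,0,0,-0.086,2.8],
    [-0.52,0.02,0,0,0,-0.087,2.8],
    [0,0,0,0,0,0,2.8]
  ]
}}

```text
time: 9.42
ee_pos: [0.5778, 0.0571, 0.1792]
eef_rot: [-3.141, 0.0, 0.61]
ft_force: [0.0, -0.1, -0.7]
gripper_width: 0.0322
grip_force: 15.0
```

```bash
sed -i 's/z=.1782/z=.1792/' plan.py; python3 plan.py .165 5
```

```text
s 0.13919999999999932 dist 0.00026168758232090735 ft [ 0.0049 -0.0896 -0.6945] tq [-0.1188  0.1337 -0.0436] q6 1.0386656366017661 off yaw 0.0039995471742596544
[-0.51, 0.0, 0.0, 0.0, 0.0, -0.082, 2.8], [-0.51, 0.02, 0.0, 0.0, 0.0, -0.086, 2.8], [-0.52, 0.02, 0.0, 0.0, 0.0, -0.086, 2.8], [-0.51, 0.02, 0.0, 0.0, 0.0, -0.086, 2.8], [-0.52, 0.02, 0.0, 0.0, 0.0, -0.086, 2.8], end [0.5603 0.0386] 0.17922835337170107 1.0362328805075816
```

Going well, so I'll use slightly longer steps.

{"name": "drive_tool", "arguments": {
  "rows": [
    [-0.51,0.01,0,0,0,-0.083,2.8],
    [-0.51,0.02,0,0,0,-0.086,2.8],
    [-0.52,0.02,0,0,0,-0.086,2.8],
    [0,0,0,0,0,0,2.8]
  ]
}}

```text
time: 9.75
ee_pos: [0.5667, 0.0469, 0.1792]
eef_rot: [-3.141, 0.0, 0.863]
ft_force: [-0.5, 0.2, -0.6]
gripper_width: 0.0319
grip_force: 15.0
```

```bash
python3 plan.py .18 5
```

```text
s 0.15459999999999924 dist 0.0003642802287612543 ft [-0.4875  0.1955 -0.5694] tq [-0.0562  0.1478  0.0068] q6 0.7692145230331768 off yaw 0.00034100348643584244
[-0.51, -0.02, 0.0, 0.0, 0.0, -0.084, 2.8], [-0.51, 0.03, 0.0, 0.0, 0.0, -0.085, 2.8], [-0.5, 0.02, 0.0, 0.0, 0.0, -0.085, 2.8], [-0.51, 0.02, 0.0, 0.0, 0.0, -0.084, 2.8], [-0.51, 0.02, 0.0, 0.0, 0.0, -0.085, 2.8], end [0.5544 0.0249] 0.17920059687404477 1.2862410034864231
```

{"name": "drive_tool", "arguments": {
  "rows": [
    [-0.51,0,0,0,0,-0.084,2.8],
    [-0.51,0.02,0,0,0,-0.085,2.8],
    [-0.5,0.02,0,0,0,-0.085,2.8],
    [0,0,0,0,0,0,2.8]
  ]
}}

```text
time: 10.08
ee_pos: [0.558, 0.0344, 0.1791]
eef_rot: [-3.141, 0.001, 1.116]
ft_force: [-1.9, 1.1, -1.4]
gripper_width: 0.0319
grip_force: 15.0
```

```bash
python3 plan.py .195 5
```

```text
s 0.16979999999999915 dist 5.768013765230282e-05 ft [-1.9175  1.1461 -1.4496] tq [-0.0744  0.4912  0.0488] q6 0.49514432663841806 off yaw -0.00018130867379761995
[-0.51, 0.03, -0.01, 0.0, 0.0, -0.084, 2.8], [-0.5, 0.02, 0.0, 0.0, 0.0, -0.084, 2.8], [-0.5, 0.02, 0.0, 0.0, 0.0, -0.084, 2.8], [-0.51, 0.02, 0.0, 0.0, 0.0, -0.084, 2.8], [-0.5, 0.02, 0.0, 0.0, 0.0, -0.084, 2.8], end [0.552  0.0101] 0.17916834631851122 1.5360520246595217
```

{"name": "drive_tool", "arguments": {
  "rows": [
    [0,-0.12,0,0,0,0,2.8],
    [-0.51,0.02,0,0,0,-0.084,2.8],
    [-0.5,0.02,0,0,0,-0.084,2.8],
    [-0.5,0.02,0,0,0,-0.084,2.8],
    [0,0,0,0,0,0,2.8]
  ]
}}

```text
time: 10.5
ee_pos: [0.5527, 0.0206, 0.1792]
eef_rot: [3.141, 0.0, 1.369]
ft_force: [-1.3, 0.4, -1.1]
gripper_width: 0.0317
grip_force: 15.0
```

```bash
python3 plan.py .21 5 -.0012 0
```

```text
s 0.18459999999999907 dist 0.0005381971939264461 ft [-1.263   0.3985 -1.1446] tq [-0.1198  0.1465  0.0317] q6 0.2181915339271226 off yaw 0.005724124401263575
[-0.54, -0.05, 0.0, 0.0, 0.0, -0.079, 2.8], [-0.51, 0.03, 0.0, 0.0, 0.0, -0.085, 2.8], [-0.5, 0.02, 0.0, 0.0, 0.0, -0.084, 2.8], [-0.51, 0.02, 0.0, 0.0, 0.0, -0.085, 2.8], [-0.51, 0.02, 0.0, 0.0, 0.0, -0.085, 2.8], end [ 0.5521 -0.0048] 0.1792308287446631 1.786624124401248
```

{"name": "drive_tool", "arguments": {
  "rows": [
    [-0.54,-0.08,0,0,0,-0.08,2.8],
    [-0.51,0.02,0,0,0,-0.085,2.8],
    [-0.5,0.02,0,0,0,-0.084,2.8],
    [0,0,0,0,0,0,2.8]
  ]
}}

```text
time: 10.83
ee_pos: [0.5508, 0.0054, 0.1793]
eef_rot: [3.141, 0.0, 1.617]
ft_force: [0.7, 0.4, -0.2]
gripper_width: 0.0318
grip_force: 15.0
```

```bash
python3 plan.py .23 6 -.0014 0
```

```text
s 0.19959999999999897 dist 0.0011784763464954813 ft [ 0.7241  0.4287 -0.1611] tq [-0.0561  0.025  -0.0131] q6 -0.05737257049225982 off yaw 0.0037053846974470783
[-0.49, 0.0, 0.01, 0.0, 0.0, -0.081, 2.8], [-0.51, 0.02, 0.0, 0.0, 0.0, -0.084, 2.8], [-0.51, 0.02, 0.0, 0.0, 0.0, -0.085, 2.8], [-0.5, 0.02, 0.0, 0.0, 0.0, -0.047, 2.8], [-0.51, 0.0, 0.0, 0.0, 0.0, 0.0, 2.8], [-0.51, 0.0, 0.0, 0.0, 0.0, 0.0, 2.8], end [ 0.5582 -0.0238] 0.17924722878854332 1.91360538469743
```

{"name": "drive_tool", "arguments": {
  "rows": [
    [-0.49,0,0,0,0,-0.081,2.8],
    [-0.51,0.02,0,0,0,-0.084,2.8],
    [-0.51,0.02,0,0,0,-0.085,2.8],
    [0,0,0,0,0,0,2.8]
  ]
}}

```text
time: 11.17
ee_pos: [0.5533, -0.0094, 0.1793]
eef_rot: [3.141, 0.0, 1.866]
ft_force: [1.3, 0.0, -0.5]
gripper_width: 0.0321
grip_force: 15.0
```

```bash
python3 plan.py .24 5 -.0014 0
```

```text
s 0.2143999999999989 dist 0.0011926252448117639 ft [ 1.2834  0.0056 -0.4824] tq [-0.0402  0.0573 -0.0291] q6 -0.33338615770014335 off yaw 0.006300043999469596
[-0.47, 0.0, 0.01, 0.0, 0.0, -0.047, 2.8], [-0.51, 0.0, 0.0, 0.0, 0.0, 0.0, 2.8], [-0.52, 0.0, 0.0, 0.0, 0.0, 0.0, 2.8], [-0.51, 0.0, 0.0, 0.0, 0.0, 0.0, 2.8], [-0.51, 0.0, 0.0, 0.0, 0.0, 0.0, 2.8], end [ 0.5615 -0.0332] 0.17922226150731507 1.912866710666118
```

{"name": "drive_tool", "arguments": {
  "rows": [
    [-0.47,0.06,0,0,0,-0.047,2.8],
    [-0.51,0,0,0,0,0,2.8],
    [-0.52,0,0,0,0,0,2.8],
    [0,0,0,0,0,0,2.8]
  ]
}}

```text
time: 11.5
ee_pos: [0.5585, -0.0237, 0.1792]
eef_rot: [3.141, 0.0, 1.912]
ft_force: [-0.2, -0.0, -1.5]
gripper_width: 0.0323
grip_force: 15.0
```

```bash
python3 plan.py .26 6 -.0007 0
```

```text
s 0.22959999999999878 dist 0.000976407296391999 ft [-0.1653 -0.0095 -1.4768] tq [-0.1048  0.0041  0.0082] q6 -0.404969821987117 off yaw -0.0010907020690760216
[-0.48, 0.03, 0.0, 0.0, 0.0, -0.001, 2.8], [-0.51, 0.0, 0.0, 0.0, 0.0, 0.0, 2.8], [-0.51, 0.0, 0.0, 0.0, 0.0, 0.0, 2.8], [-0.5, 0.0, 0.0, 0.0, 0.0, 0.0, 2.8], [-0.51, 0.0, 0.0, 0.0, 0.0, 0.0, 2.8], [-0.51, 0.0, 0.0, 0.0, 0.0, 0.0, 2.8], end [ 0.569  -0.0521] 0.17920772211787564 1.9132319648853668
```

Free of contact. Continuing along the leg.

{"name": "drive_tool", "arguments": {
  "rows": [
    [-0.51,0,0,0,0,0,2.8],
    [-0.51,0,0,0,0,0,2.8],
    [-0.51,0,0,0,0,0,2.8],
    [-0.51,0,0,0,0,0,2.8],
    [0,0,0,0,0,0,2.8]
  ]
}}

```text
time: 11.92
ee_pos: [0.5655, -0.0434, 0.1793]
eef_rot: [3.141, 0.0, 1.916]
ft_force: [-0.3, -0.4, -1.3]
gripper_width: 0.0318
grip_force: 15.0
```

{"name": "drive_tool", "arguments": {
  "rows": [
    [-0.51,0,0,0,0,0,2.8],
    [-0.51,0,0,0,0,0,2.8],
    [0,0,0,0,0,0,2.8]
  ]
}}

```text
time: 12.17
ee_pos: [0.5689, -0.0528, 0.1792]
eef_rot: [3.141, 0.0, 1.916]
ft_force: [0.7, -0.3, -0.9]
gripper_width: 0.0322
grip_force: 15.0
```

{"name": "drive_tool", "arguments": {
  "rows": [
    [-0.51,0.02,0,0,0,0,2.8],
    [-0.51,0,0,0,0,0,2.8],
    [-0.51,0,0,0,0,0,2.8],
    [0,0,0,0,0,0,2.8]
  ]
}}

```text
time: 12.5
ee_pos: [0.5741, -0.0672, 0.1791]
eef_rot: [-3.141, 0.0, 1.916]
ft_force: [-0.0, -0.2, -1.5]
gripper_width: 0.0319
grip_force: 15.0
```

{"name": "drive_tool", "arguments": {
  "rows": [
    [-0.51,0.02,0,0,0,0,2.8],
    [-0.51,0,0,0,0,0,2.8],
    [-0.51,0,0,0,0,0,2.8],
    [0,0,0,0,0,0,2.8]
  ]
}}

```text
time: 12.83
ee_pos: [0.5793, -0.0816, 0.1791]
eef_rot: [-3.141, 0.0, 1.916]
ft_force: [-1.8, -1.7, -1.3]
gripper_width: 0.032
grip_force: 15.0
```

{"name": "drive_tool", "arguments": {
  "rows": [
    [-0.51,0.02,0,0,0,0,2.8],
    [-0.51,0,0,0,0,0,2.8],
    [-0.51,0,0,0,0,0,2.8],
    [0,0,0,0,0,0,2.8]
  ]
}}

```text
time: 13.17
ee_pos: [0.5845, -0.0961, 0.179]
eef_rot: [-3.141, 0.0, 1.917]
ft_force: [-3.2, -3.3, -1.4]
gripper_width: 0.0321
grip_force: 15.0
```

{"name": "drive_tool", "arguments": {
  "rows": [
    [0,-0.1,0,0,0,0,2.8],
    [0,-0.04,0,0,0,0,2.8],
    [0,0,0,0,0,0,2.8]
  ]
}}

```text
time: 13.42
ee_pos: [0.5839, -0.0954, 0.1795]
eef_rot: [3.14, 0.001, 1.917]
ft_force: [0.2, -0.7, -1.3]
gripper_width: 0.032
grip_force: 15.0
```

```bash
cat > look.py <<'E'
from h import *
import sys
w=read_camera("wrist"); s=read_camera("scene"); save(w,"w"+sys.argv[1])
u,v=project(s,observe()["ee_pos"]+[0,0,.04])[0].astype(int)
im=cv2.resize(s["color"][:,:,::-1],None,fx=4,fy=4,interpolation=cv2.INTER_CUBIC)[max(0,4*v-250):4*v+250,max(0,4*u-200):4*u+200]
a=cv2.resize(w["color"][:,:,::-1][0:400,170:490],(400,500)); cv2.imwrite("pics/l"+sys.argv[1]+".png",np.hstack([im,a]) if im.shape==a.shape else im)
print(im.shape)
E
python3 look.py 1; python3 -c "
from h import *
o=observe();print(o['ft_force'],o['torque'],o['ee_pos'])"
```

```text
(500, 400, 3)
[ 0.1672  0.3765 -1.0618] [-0.003   0.0515 -0.0149] [ 0.5837 -0.0953  0.1795]
```

View pics/l1.png

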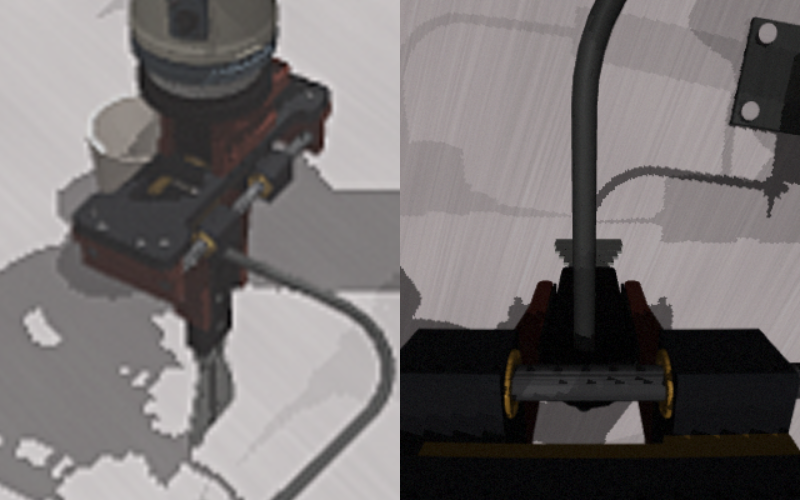

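The right half (wrist view) shows the rod leg parallel to the tool axis and entering the eye at (585,345). The left half (scene view) shows the scraper held upright in the gripper. Continuing off the end.

{"name": "drive_tool", "arguments": {
  "rows": [
    [-0.51,0,0,0,0,0,2.8],
    [-0.51,0,0,0,0,0,2.8],
    [-0.51,0,0,0,0,0,2.8],
    [0,0,0,0,0,0,2.8]
  ]
}}

```text
time: 13.85
ee_pos: [0.5891, -0.1109, 0.1793]
eef_rot: [3.141, 0.001, 1.916]
ft_force: [0.2, -0.5, -0.9]
gripper_width: 0.0319
grip_force: 15.0
```

{"name": "drive_tool", "arguments": {
  "rows": [
    [-0.51,0,0,0,0,0,2.8],
    [-0.51,0,0,0,0,0,2.8],
    [-0.51,0,0,0,0,0,2.8],
    [0,0,0,0,0,0,2.8]
  ]
}}

```text
time: 14.18
ee_pos: [0.5941, -0.1253, 0.1792]
eef_rot: [3.141, 0.0, 1.916]
ft_force: [-0.4, -0.1, -0.3]
gripper_width: 0.0318
grip_force: 15.0
```

{"name": "drive_tool", "arguments": {
  "rows": [
    [-0.6,0,0,0,0,0,2.8],
    [-0.6,0,0,0,0,0,2.8],
    [-0.6,0,0,0,0,0,2.8],
    [0,0,0,0,0,0,2.8]
  ]
}}

```text
time: 14.52
ee_pos: [0.6003, -0.1423, 0.1792]
eef_rot: [3.141, 0.001, 1.916]
ft_force: [-0.1, 0.6, -1.5]
gripper_width: 0.0321
grip_force: 15.0
```

{"name": "drive_tool", "arguments": {
  "rows": [
    [-1.5,0,0,0,0,0,2.8],
    [-1.5,0,0,0,0,0,2.8],
    [-1,0,-2,0,0,0,2.8],
    [0,0,-3,0,0,0,2.8],
    [0,0,-3,0,0,0,2.8],
    [0,0,0,0,0,0,2.8],
    [0,0,0,0,0,0,2.8]
  ]
}}

```text
time: 15.1
ee_pos: [0.6147, -0.1804, 0.2612]
eef_rot: [3.138, 0.003, 1.916]
ft_force: [-0.2, 0.3, -1.5]
gripper_width: 0.0322
grip_force: 15.0
```

```bash
cat > cup.py <<'E'
from h import *
from scipy.optimize import least_squares
import sys
def circ(H,r): return least_squares(lambda q:np.hypot(H[:,0]-q[0],H[:,1]-q[1])-q[2],[.4617,-.3495,r],loss="soft_l1",f_scale=.002).x
o=observe(); print(o["ee_pos"],o["eef_rot"])
for n in ("top","scene","wrist"):
    c=read_camera(n)
    if n=="wrist": save(c,"wc"+sys.argv[1])
    X,uv=cloud(c); r=np.hypot(X[:,0]-.4617,X[:,1]+.3495)
    m=(X[:,2]>.096)&(X[:,2]<.106)&(r<.06)
    if m.sum()<30: print(n,"rim",m.sum()); continue
    print(n,"rim",m.sum(),circ(X[m],.043),np.median(X[m][:,2]))
    f=(r<.025)&(X[:,2]<.02); print(" floor z",f.sum(),np.median(X[f][:,2]) if f.any() else None)
    for z in (.015,.03,.06,.08):
        k=(abs(X[:,2]-z)<.004)&(r<.043); 
        if k.sum()>8: print("  r at",z,k.sum(),np.percentile(r[k],[50,90]))
E
python3 cup.py 1
```

```text
[ 0.6147 -0.1804  0.2612] [3.1381 0.0028 1.9161]
top rim 83 [ 0.4606 -0.3505  0.0424] 0.09912599013317412
 floor z 0 None
  r at 0.06 24 [0.0377 0.0389]
  r at 0.08 41 [0.0396 0.0411]
scene rim 66 [ 0.4623 -0.3483  0.0421] 0.09826817009477838
 floor z 0 None
  r at 0.015 32 [0.0366 0.0378]
  r at 0.03 35 [0.0384 0.0397]
  r at 0.06 66 [0.0392 0.0417]
  r at 0.08 65 [0.0403 0.0423]
wrist rim 584 [ 0.4635 -0.3508  0.0421] 0.09914079030618175
 floor z 0 None
  r at 0.015 190 [0.0344 0.0369]
  r at 0.03 258 [0.0357 0.0379]
  r at 0.06 310 [0.038  0.0403]
  r at 0.08 343 [0.0399 0.0413]
```

{"name": "drive_tool", "arguments": {
  "rows": [
    [-1.55,-2.86,0,0,0,0,2.8],
    [-1.55,-2.86,0,0,0,0,2.8],
    [-1.55,-2.86,0,0,0,0,2.8],
    [-1.55,-2.86,0,0,0,0,2.8],
    [-1.55,-2.86,0,0,0,0,2.8],
    [-1.55,-2.86,0,0,0,0,2.8],
    [-1.58,-2.87,0,0,0,0,2.8],
    [0,0,0,0,0,0,2.8],
    [0,0,0,0,0,0,2.8],
    [0,0,0,0,0,0,2.8]
  ]
}}

```text
time: 16.08
ee_pos: [0.4616, -0.3487, 0.2582]
eef_rot: [-3.141, -0.002, 1.916]
ft_force: [-0.3, 0.0, -1.0]
gripper_width: 0.0317
grip_force: 15.0
```

```bash
python3 cup.py 2; python3 - <<'E'
from h import *
s=read_camera("scene"); w=read_camera("wrist")
for c,n in((s,"scene"),(w,"wrist")):
    for k in ("scraper_tip","scraper_grip"):
        for d in place_of(c,k)[:2]: print(n,k,d,world(c,[d["location"]]))
X,uv=cloud(s); e=observe()["ee_pos"]; m=(np.hypot(X[:,0]-e[0],X[:,1]-e[1])<.04)&(X[:,2]>.11)&(X[:,2]<.215)
for z in np.arange(.115,.23,.012):
    h=X[m&(abs(X[:,2]-z)<.006)]
    if len(h): print(round(z,3),len(h),h.mean(0),h.min(0)[:2],h.max(0)[:2])
for i in (s,w):
    pass
u,v=project(s,e-[0,0,.08])[0].astype(int)
im=cv2.resize(s["color"][:,:,::-1],None,fx=4,fy=4,interpolation=cv2.INTER_CUBIC)[max(0,4*v-250):4*v+250,max(0,4*u-200):4*u+200]
cv2.imwrite("pics/c2.png",np.hstack([im,cv2.resize(w["color"][:,:,::-1][:,170:490],(400,500))]))
E
```

```text
[ 0.4616 -0.3487  0.2582] [-3.141  -0.0017  1.9161]
top rim 154 [ 0.4611 -0.3515  0.0418] 0.09934282089452862
 floor z 170 0.0058735147491154535
  r at 0.015 41 [0.034  0.0349]
  r at 0.03 27 [0.0352 0.036 ]
  r at 0.06 26 [0.0381 0.0391]
  r at 0.08 41 [0.0396 0.0407]
scene rim 95 [ 0.4624 -0.3488  0.0423] 0.0981781678707993
 floor z 0 None
  r at 0.015 34 [0.0373 0.0383]
  r at 0.03 36 [0.0379 0.0395]
  r at 0.06 80 [0.0397 0.0416]
  r at 0.08 81 [0.0404 0.0425]
wrist rim 813 [ 0.4628 -0.3519  0.0419] 0.09943836252029853
 floor z 868 0.005754913405681232
  r at 0.015 95 [0.0338 0.035 ]
  r at 0.03 76 [0.0347 0.0358]
  r at 0.06 67 [0.0366 0.0377]
  r at 0.08 97 [0.0383 0.0395]
scene scraper_tip {'location': [296.3, 134.1], 'confidence': 0.82} [[ 0.4319 -0.3794  0.0845]]
scene scraper_grip {'location': [292.5, 95.2], 'confidence': 0.93} [[ 0.4651 -0.3357  0.2648]]
wrist scraper_tip {'location': [319.7, 191.1], 'confidence': 0.55} [[ 0.463  -0.3493  0.1361]]
wrist scraper_grip {'location': [321.2, 245.9], 'confidence': 0.64} [[ 0.4614 -0.3415  0.2783]]
wrist scraper_grip {'location': [322.5, 191.6], 'confidence': 0.37} [[ 0.4654 -0.3475  0.1413]]
0.139 32 [ 0.463  -0.3468  0.1402] [ 0.4398 -0.355 ] [ 0.4873 -0.3385]
0.151 35 [ 0.4653 -0.3457  0.1517] [ 0.4381 -0.3559] [ 0.4885 -0.3347]
0.163 31 [ 0.4642 -0.346   0.1633] [ 0.4416 -0.3556] [ 0.4858 -0.3373]
0.175 31 [ 0.4642 -0.3458  0.1751] [ 0.4411 -0.3553] [ 0.4827 -0.3372]
0.187 24 [ 0.4622 -0.3471  0.1868] [ 0.4445 -0.3547] [ 0.4775 -0.3412]
0.199 18 [ 0.4643 -0.3461  0.1981] [ 0.4492 -0.3521] [ 0.4794 -0.3403]
0.211 16 [ 0.4654 -0.3431  0.2119] [ 0.4519 -0.3507] [ 0.4743 -0.3385]
```

View pics/c2.png

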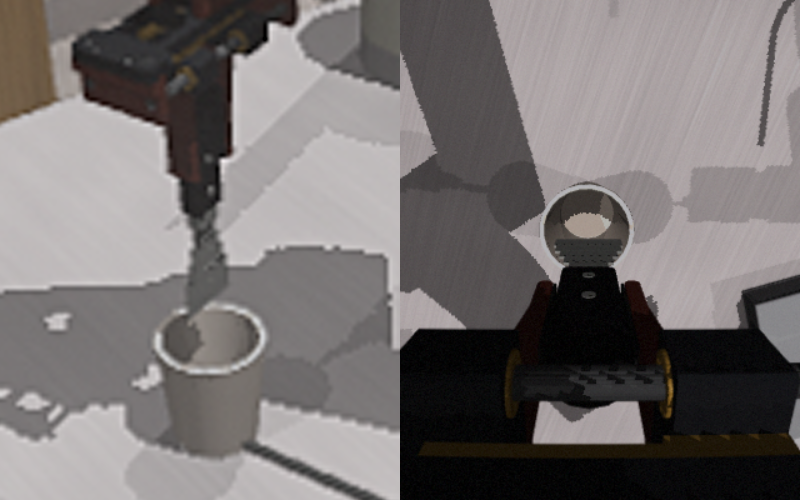

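{"name": "drive_tool", "arguments": {
  "rows": [
    [-0.24,-0.1,0,0,0,0,2.8],
    [0,0,1,0,0,0,2.8],
    [0,0,1.5,0,0,0,2.8],
    [0,0,1.5,0,0,0,2.8],
    [0,0,1.5,0,0,0,2.8],
    [0,0,1,0,0,0,2.8],
    [0,0,0,0,0,0,2.8],
    [0,0,0,0,0,0,2.8]
  ]
}}

```text
time: 17.2
ee_pos: [0.4614, -0.3516, 0.1936]
eef_rot: [-3.141, -0.001, 1.917]
ft_force: [0.8, -0.2, -0.3]
gripper_width: 0.0319
grip_force: 15.0
```

{"name": "drive_tool", "arguments": {
  "rows": [
    [0,0,1,0,0,0,2.8],
    [0,0,1,0,0,0,2.8],
    [0,0,1,0,0,0,2.8],
    [0,0,0,0,0,0,2.8],
    [0,0,0,0,0,0,2.8]
  ]
}}

```text
time: 17.62
ee_pos: [0.4612, -0.3514, 0.1633]
eef_rot: [-3.141, -0.001, 1.917]
ft_force: [-0.8, 0.4, -0.5]
gripper_width: 0.032
grip_force: 15.0
```

{"name": "drive_tool", "arguments": {
  "rows": [
    [0,0,1,0,0,0,2.8],
    [0,0,1,0,0,0,2.8],
    [0,0,0.5,0,0,0,2.8],
    [0,0,0,0,0,0,2.8],
    [0,0,0,0,0,0,2.8]
  ]
}}

```text
time: 18.03
ee_pos: [0.4614, -0.3515, 0.1386]
eef_rot: [-3.141, -0.001, 1.917]
ft_force: [-0.7, -0.5, -0.3]
gripper_width: 0.0321
grip_force: 15.0
```

{"name": "drive_tool", "arguments": {
  "rows": [
    [0,0,0.3,0,0,0,2.8],
    [0,0,0.3,0,0,0,2.8],
    [0,0,0,0,0,0,2.8],
    [0,0,0,0,0,0,2.8]
  ]
}}

```text
time: 18.37
ee_pos: [0.4616, -0.3517, 0.1331]
eef_rot: [-3.142, -0.0, 1.917]
ft_force: [-0.5, 0.1, -0.1]
gripper_width: 0.0321
grip_force: 15.0
```

{"name": "drive_tool", "arguments": {
  "rows": [
    [0,0,0.15,0,0,0,2.8],
    [0,0,0.15,0,0,0,2.8],
    [0,0,0,0,0,0,2.8]
  ]
}}

```text
time: 18.62
ee_pos: [0.4615, -0.3516, 0.13]
eef_rot: [-3.141, -0.0, 1.917]
ft_force: [-0.3, 0.9, -0.5]
gripper_width: 0.0321
grip_force: 15.0
```

{"name": "drive_tool", "arguments": {
  "rows": [
    [0,0,0.15,0,0,0,2.8],
    [0,0,0,0,0,0,2.8],
    [0,0,0,0,0,0,2.8]
  ]
}}

```text
time: 18.87
ee_pos: [0.4616, -0.3517, 0.1286]
eef_rot: [-3.142, -0.0, 1.917]
ft_force: [0.2, -0.9, -0.5]
gripper_width: 0.0317
grip_force: 15.0
```

{"name": "drive_tool", "arguments": {
  "rows": [
    [0,0,0.1,0,0,0,2.8],
    [0,0,0,0,0,0,2.8],
    [0,0,0,0,0,0,2.8]
  ]
}}

```text
time: 19.12
ee_pos: [0.4619, -0.352, 0.1283]
eef_rot: [3.141, 0.001, 1.917]
ft_force: [-1.5, -0.5, 5.1]
gripper_width: 0.032
grip_force: 15.0
```

{"name": "drive_tool", "arguments": {
  "rows": [
    [0,0,0.08,0,0,0,2.8],
    [0,0,0,0,0,0,2.8],
    [0,0,0,0,0,0,2.8]
  ]
}}

```text
time: 19.37
ee_pos: [0.4621, -0.3524, 0.1282]
eef_rot: [3.141, 0.002, 1.917]
ft_force: [-2.4, -0.4, 9.6]
gripper_width: 0.0319
grip_force: 15.0
```

{"name": "drive_tool", "arguments": {
  "rows": [
    [0,0,-0.13,0,0,0,2.8],
    [0,0,0,0,0,0,2.8],
    [0,0,0,0,0,0,3.3],
    [0,0,0,0,0,0,3.6],
    [0,0,0,0,0,0,4.2],
    [0,0,0,0,0,0,5.5],
    [0,0,0,0,0,0,7],
    [0,0,0,0,0,0,8.5]
  ]
}}

```text
time: 20.03
ee_pos: [0.4616, -0.3517, 0.1281]
eef_rot: [-3.142, -0.0, 1.917]
ft_force: [0.8, 0.4, 0.5]
gripper_width: 0.0586
grip_force: 0.0
```

{"name": "drive_tool", "arguments": {
  "rows": [
    [0,0,0,0,0,0,8.5],
    [0,0,0,0,0,0,8.5],
    [0,0,0,0,0,0,8.5],
    [0,0,0,0,0,0,8.5]
  ]
}}

```text
time: 20.37
ee_pos: [0.4616, -0.3517, 0.1282]
eef_rot: [3.142, -0.0, 1.917]
ft_force: [-0.1, 0.6, 0.1]
gripper_width: 0.0838
grip_force: 0.0
```

```bash
python3 - <<'E'
from h import *
s=read_camera("scene"); w=read_camera("wrist"); e=observe()["ee_pos"]
u,v=project(s,e)[0].astype(int)
im=cv2.resize(s["color"][:,:,::-1],None,fx=4,fy=4,interpolation=cv2.INTER_CUBIC)[max(0,4*v-250):4*v+250,max(0,4*u-200):4*u+200]
cv2.imwrite("pics/r1.png",np.hstack([cv2.resize(im,(400,500)),cv2.resize(w["color"][:,:,::-1][:,170:490],(400,500))]))
E
```

```text
(no output)
```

View pics/r1.png

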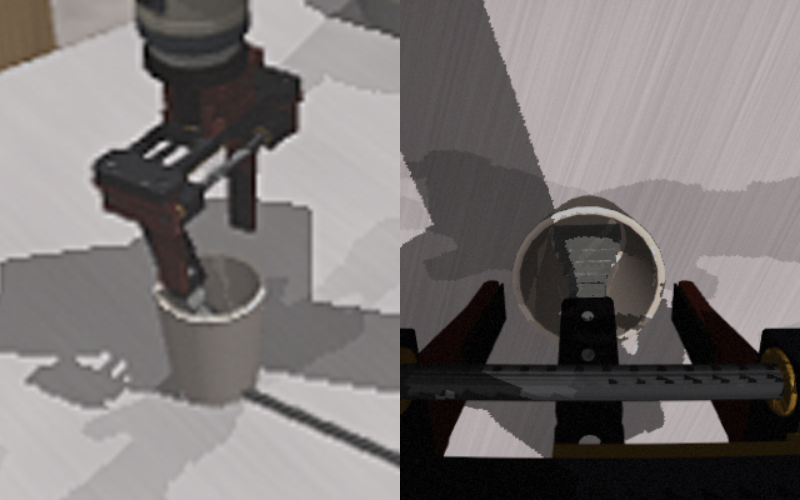

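The scraper now leans on the rim between the open fingers (wrist view: blade at (588,250), handle toward (590,400)). I'll raise clear.

{"name": "drive_tool", "arguments": {
  "rows": [
    [0,0,-1,0,0,0,8.5],
    [0,0,-2,0,0,0,8.5],
    [0,0,-2.5,0,0,0,8.5],
    [0,0,-3,0,0,0,8.5],
    [0,0,-3,0,0,0,8.5],
    [0,0,-3,0,0,0,8.5],
    [2,0,-3,0,0,0,8.5],
    [3,0,0,0,0,0,8.5],
    [3,0,0,0,0,0,8.5],
    [0,0,0,0,0,0,8.5]
  ]
}}

```text
time: 21.3
ee_pos: [0.4327, -0.2729, 0.3044]
eef_rot: [3.141, -0.001, 1.918]
ft_force: [0.7, -0.2, -0.4]
gripper_width: 0.0849
grip_force: 0.0
```

```bash
python3 cup.py 3; python3 - <<'E'
from h import *
s=read_camera("scene"); w=read_camera("top")
a=[]
for c in (s,w):
    u,v=project(c,[.462,-.351,.08])[0].astype(int)
    im=cv2.resize(c["color"][:,:,::-1],None,fx=4,fy=4,interpolation=cv2.INTER_CUBIC)[max(0,4*v-200):4*v+200,max(0,4*u-200):4*u+200]; a.append(cv2.resize(im,(400,400)))
cv2.imwrite("pics/f.png",np.hstack(a))
E
```

```text
[ 0.4327 -0.2729  0.3044] [ 3.1413 -0.001   1.9181]
top rim 61 [ 0.4613 -0.3519  0.0418] 0.0992929028078767
 floor z 52 0.012781876102549715
  r at 0.015 34 [0.0134 0.0349]
  r at 0.03 13 [0.0356 0.0369]
  r at 0.06 15 [0.0384 0.0388]
  r at 0.08 17 [0.0402 0.0412]
scene rim 114 [ 0.4605 -0.3447  0.0396] 0.0985692097729991
 floor z 0 None
  r at 0.015 35 [0.0366 0.0377]
  r at 0.03 32 [0.0385 0.0399]
  r at 0.06 75 [0.0397 0.0416]
  r at 0.08 76 [0.0398 0.0427]
wrist rim 735 [ 0.4621 -0.35    0.0409] 0.09948479413367073
 floor z 85 0.016654797678691963
  r at 0.015 148 [0.0327 0.0347]
  r at 0.03 210 [0.029  0.0362]
  r at 0.06 220 [0.0373 0.039 ]
  r at 0.08 231 [0.0396 0.0408]
```

View pics/f.png

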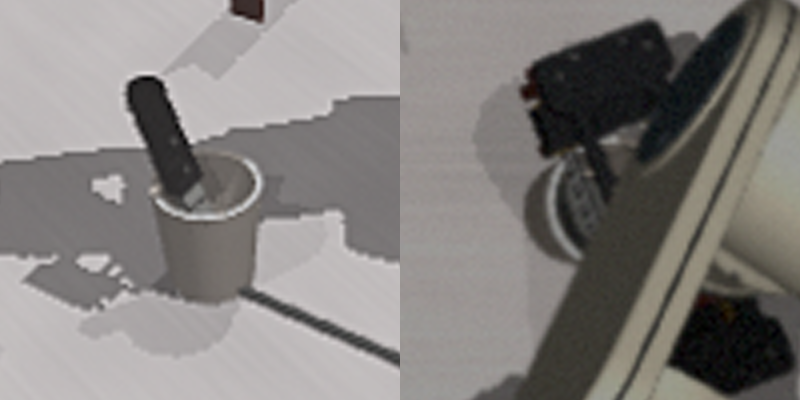

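The scraper stands in the cup, leaning on the rim, with its handle top at (145,85). The cup is upright and hasn't moved, and the robot is clear of everything.

```bash
python3 -c "
from bench import *
print(hand_in())"
```

```text
the job is handed in; nothing more can be done
None
```

The scraper came off the free end of the bar, with no sampled force above about 7 N, was lowered to the cup floor before release, and now stands leaning on the rim of the upright, unmoved cup. The tins were not touched, and the job was handed in at about 21 s.

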